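Set the strike dial and mark a microscope slide

TASK

Get a mark struck on the slide: on the sloping control box, turn the black knob until its white pointer stands at the orange marker on the scale and let go of it; then push the red plunger of the blue and white slide press fully down to its stop, keep it there for a moment, and let it spring back up. Do not press the plunger before the knob is set, and leave the orange marker and the other things on the bench where they are.

Things in the scene. Friction and masses are not known exactly. Their poses are not given: they have to be found in the camera images.
- console: Grey control box, fixed, left or right of the press: 153 deep (x) x 150 wide (y) mm, 25 mm high at the front (-x), 111 at the back. Origin: centre of underside. White panel (150 x 150) slopes 35 degrees from level, facing up and to the box's -x (roughly world -y); its centre, where the knob stands, is at (-15, 0, 68) mm. Dark ticks every 15 degrees, 52 to 64 mm from the knob's axis.
- knob_grip (a point): On the black knob's axis, 33 mm off the panel: the grip height. Turns with the knob: z out of the panel on the axis, x to the pointer. Skirt radius 24, up to 10 mm off the panel; on it an upright bar 44 mm long (x), 12 thick (y), up to 40 mm off the panel; white stripe on its +x half, white pointer at that end of the skirt. Stays where left (friction 0.04 N m).
- dial (a joint): Knob angle, rad, 0 to 4.71; grows as the knob turns clockwise seen facing the panel (a turn by minus this angle about knob_grip's z). At 0 the pointer is at the lower left end of the scale, half way between down the slope (box -x) and box +y. Starts at 0.6 to 2.4 less than the marker.
- marker (a joint): Angle of the orange marker on the same scale, same zero and direction as dial: the pointer stands at the marker when dial equals marker. The marker is a stiff clip; it is not to be moved.
- pointer_tip (a point): Outer end of the white pointer, 33 mm from the knob's axis, 6 mm off the panel.
- marker_tip (a point): Inner end of the orange marker (tab 14 mm long radially, 6 wide, 5 high on the panel, 35 to 49 mm from the knob's axis); this point is 33 mm from the axis, 6 mm off the panel, and coincides with pointer_tip when the knob is set.
- press: Slide press, fixed: blue base 120 (x) x 100 (y) x 20 mm, white column at the back (+x) and white arm forward over the slide, arm top 125 mm high. A glass slide lies in a black nest on the base under the arm. Origin: centre of the underside; the plunger's axis is upright at (-20, 0) mm in this frame.
- plunger_top (a point): Centre of the flat top of the red mushroom head (radius 17 mm, flat top radius 13 mm) of the press's plunger; 163 mm above the bench at rest. Moves with the plunger.
- plunger (a joint): How far the plunger is pressed down, in m: 0 at rest, 0.014 at its stop. A spring pushes it back up: 3 N at rest growing to 10 N at the stop.
- oil: Bystander, loose: small amber bottle with black cap, radius 16, 65 mm high; origin centre of underside, z up. To be left alone.
- slidebox: Bystander, loose: blue slide box 38 x 98 x 37 mm; origin centre of underside, z up. To be left alone.
- canister: Bystander, loose: aluminium lens canister, radius 22, 50 mm high; origin centre of underside, z up. To be left alone.
There are look-alikes about, which are no part of the job. Leave any pink look-alike of the press alone.

How it is judged (in metres and radians):
On the way, in this order (a step that is already met when the one before it is completed fails the run):
1. the knob's pointer stands at the orange marker and the knob is let go (distance between pointer_tip and marker_tip below 0.0035 m and contact force between the fingers and anything else below 0.3 N), for 0.2 s.
2. the plunger is pressed down to its stop with the knob still set (value of joint plunger above 0.0125 m and distance between pointer_tip and marker_tip below 0.0035 m), for 0.2 s.
At the end, for the whole second after the job is handed in: Pointer tip within 3.5 mm (6 degrees) of the orange marker's tip; plunger, pressed earlier to within 1.5 mm of its stop for 0.2 s, back up within 2 mm of rest; marker within 3 mm, and bottle, slide box and canister upright (17 degrees) within 15 mm, of where they started (distance between pointer_tip and marker_tip below 0.0035 m and value of joint plunger below 0.002 m and distance of marker_tip from where it was at the start of the episode below 0.003 m and not (distance of oil from where it was at the start of the episode above 0.015 m or angle between oil's own z axis and vertical above 0.3 rad) and not (distance of slidebox from where it was at the start of the episode above 0.015 m or angle between slidebox's own z axis and vertical above 0.3 rad) and not (distance of canister from where it was at the start of the episode above 0.015 m or angle between canister's own z axis and vertical above 0.3 rad)); the robot touches nothing.
It fails at once if the plunger is pressed (over 4 mm) while the knob is not at the marker (value of joint plunger above 0.004 m and distance between pointer_tip and marker_tip above 0.0035 m).
It fails at once if the orange marker is moved by more than 3 mm (distance of marker_tip from where it was at the start of the episode above 0.003 m).
It fails at once if a bystander (bottle, slide box or canister) is shifted by more than 15 mm or tipped ((distance of oil from where it was at the start of the episode above 0.015 m or angle between oil's own z axis and vertical above 0.3 rad) or (distance of slidebox from where it was at the start of the episode above 0.015 m or angle between slidebox's own z axis and vertical above 0.3 rad) or (distance of canister from where it was at the start of the episode above 0.015 m or angle between canister's own z axis and vertical above 0.3 rad)).
It also fails if it takes over 72 s, if anything falls off the work surface, if the arm or the gripper's body presses on something with over 40 N, if the wrist force passes 120 N, or if a joint passes its speed limit or range.

ROBOT

A 6-joint arm with a two-finger parallel gripper is mounted at the origin on the work surface. World frame = base frame: x ahead of the robot, y to its left, z up, the work surface at z = 0. Lengths are in mm, angles in degrees, forces in N, time in s.
With the tool pointing down it reaches from about 300 to 850 mm from the base axis. Payload 4.2 kg.
Tool frame: the origin (TCP) lies at the very end of the fingers, on their centre line; the grasp point (between the pads) lies 19 mm behind it (env.grip_depth is the distance from the TCP to the grasp point, in mm); z points along the fingers, y is the line along which they close (so a half turn about z gives the same grasp; the last joint's range is limited). The gripper opens to 91 mm and grips with 3 to 60 N. Pads are 32 mm wide; open, the fingers measure 118 mm over their backs; the gripper's body (76 mm by 178 mm) begins 60 mm behind the grasp point.
Start: joints at [-71.562, 18.312, 89.639, -0, 72.044, -1.146], TCP at [192.734, -541.753, 213.976] pointing down, gripper open.
Joint ranges: [-177.97, 177.97], [-48.28, 115.42], [12.27, 149.76], [-77.06, 257.06], [2.81, 150.46], [-146.56, 146.56]. Speed limits (degrees/s): [147.25, 147.25, 180, 180, 180, 180].

INTERFACE

Orientations are given as [roll, pitch, yaw] about the fixed x, y, z axes, in that order (R = Rz(yaw) Ry(pitch) Rx(roll)).
In Python, from workcell import env, cams gives the robot as it stands.
- The arm moves only by the tool apply_moves, never from a script. Its argument "deltas" is a list of rows, each a list of 5 numbers: the shift along the tool's x, y, z in m, then the turn about the tool's z in rad, then the opening, from -1 (shut) to 1 (fully open), so that 0 is half open. In form: [[tx, ty, tz, roll, gripper], ...]. A call has 1 to 5 rows; each row is the pose to reach, as a shift and turn from the pose commanded when the call began, along the tool's axes at that moment; what a row does not reach only later rows make up. A row lasts 1/10 s, in which the tool goes at most 50 mm and 8.59 degrees, less where a joint would pass 70% of its speed; a pose out of reach is approached as far as the arm can. A call with a gripper value outside its range is refused whole. The fingers move at their own pace and stop on an object; "grip_force" is the grip in N (left out, the last holds). Time passes only in rows, so rows that repeat a pose let the fingers close. It gives the time, the measured TCP pose, the force, the opening and the grip force at its end, in the units of the state.
- env.state(): the state, without advancing time (a new reading comes with each control period).
- cams.grab_frame(name): name is "scene" or "top"; returns the picture (400x640x3 uint8, blue, green, red); there is no depth.
- cams.get_calibration(name): a dict with "mtx" (3x3 intrinsics, pixels), "eye" and "attitude" of the camera in the world. Camera axes: x right, y down, z forward; pixel columns grow to the right and rows downward; lengths in mm; the calibration is good to about 2 mm. A picture is of the moment at which its call begins. get_calibration takes no time and is no camera call.
- env.job_done(): hands the job in; it is judged then, once.
The state is a dict: "time_s": time; "qpos": joint angles; "qvel": joint speeds; "effort": joint torques, N m; "ee_pos": TCP position; "ee_rot": TCP orientation; "force": force on the tool from outside, world axes, zero at the start; "torque": the same for the moment, N m; "gripper_width": finger opening in mm; "gripper_force": force on a finger pad.
Only numpy, scipy, OpenCV 4.12 (cv2) and the standard library are available. Lean on these libraries where they do the work, as an engineer would, in place of code of your own. Each camera call takes 0.05 s, during which the arm holds its last target. There are 200 camera calls.

## Working session

There is one attempt and no reset: what is moved stays moved. The work goes in short steps, Python scripts to look and compute and a tool call to move; the robot and the scene stay as the last step left them, time stands still between calls to the robot, and variables do not carry over. Pictures are saved under pics/ and viewed, at most 10 in all, crops included, and the job is handed in when it is done.

Besides the shell and the picture viewer there is one more tool, called as name(argument=value, ...), one argument or row to a line, values as JSON. apply_moves: Moves the arm, as the interface text tells. Its arguments: {"type":"object","properties":{"deltas":{"type":"array"},"grip_force":{"type":"number"}},"required":["deltas"]}

```bash
mkdir -p pics; ls; python3 - <<'E'
from workcell import env, cams
import cv2
for n in ("scene","top"):
    cv2.imwrite(f"pics/{n}0.png",cams.grab_frame(n)); print(n,cams.get_calibration(n))
print(env.state())
E
```

```text
pics
scene {'mtx': array([[496.50630263,   0.        , 320.65924755],
       [  0.        , 496.50630263, 202.51904969],
       [  0.        ,   0.        ,   1.        ]]), 'eye': array([1100.02788061, -503.53553738,  978.07313584]), 'attitude': array([-136.98962148,    0.25657691,   43.58859362])}
top {'mtx': array([[486.77953716,   0.        , 324.22558536],
       [  0.        , 486.77953716, 205.78605368],
       [  0.        ,   0.        ,   1.        ]]), 'eye': array([ 314.92646169,   69.31036351, 1256.83466622]), 'attitude': array([-1.67133663e+02, -9.25324322e-02, -8.71952687e+01])}
{'time_s': 0.1, 'qpos': array([-7.15632878e+01,  1.83478861e+01,  8.96998536e+01, -1.69130190e-03,
        7.20411470e+01, -1.14567249e+00]), 'qvel': array([ 0.01581755, -0.05289056, -0.25459978,  0.02040567, -0.06035333,
       -0.05063535]), 'effort': array([-1.20686014e-03, -4.13335419e+01, -2.32509309e+01,  7.27523211e-02,
        4.21980664e-02, -4.62025127e-05]), 'ee_pos': array([ 192.57316118, -541.32718888,  213.20228758]), 'ee_rot': array([-1.79911099e+02, -1.69470981e-04,  1.95829073e+01]), 'force': array([-1.11109503, -0.92011147, -1.2876721 ]), 'torque': array([ 0.02872024,  0.01876007, -0.02020665]), 'gripper_force': 0.0, 'gripper_width': 91.33572983569161}
```

View pics/scene0.png

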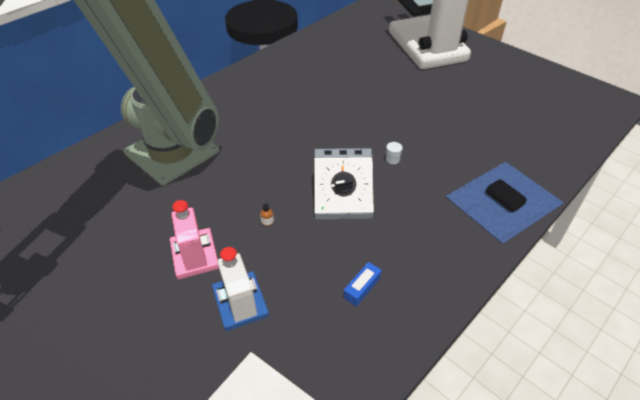

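View pics/top0.png

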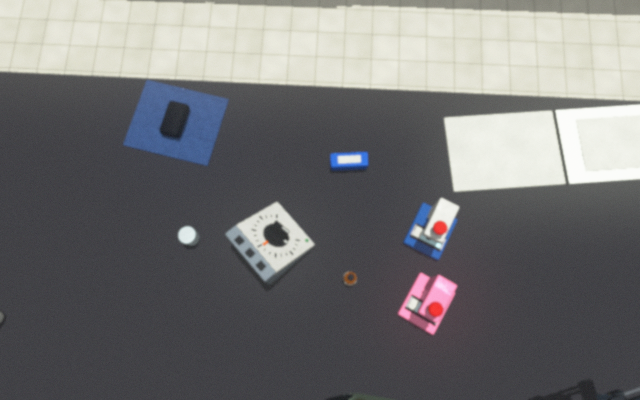

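The scene view shows the console at about (343,183), with the knob pointer to the left and the orange marker near the top at (343,168). The blue press's red head is at (229,254), with the pink look-alike to its left. In the top view the console is at (270,240) and the press head at (440,228).

```bash
cat > h.py <<'E'
import numpy as np, cv2
from scipy.spatial.transform import Rotation as R
from workcell import env, cams
def ray(n,uv):
    c=cams.get_calibration(n); d=np.linalg.inv(c["mtx"])@[uv[0],uv[1],1.]
    return np.array(c["eye"]), R.from_euler("xyz",c["attitude"],degrees=True).as_matrix()@d
def plane(n,uv,p0,nn=(0,0,1)):
    e,d=ray(n,uv); nn=np.array(nn); return e+d*(np.dot(np.array(p0)-e,nn)/np.dot(d,nn))
def tri(uvs):
    A=np.zeros((3,3));b=np.zeros(3)
    for n,uv in uvs.items():
        e,d=ray(n,uv); d/=np.linalg.norm(d); P=np.eye(3)-np.outer(d,d); A+=P;b+=P@e
    return np.linalg.solve(A,b)
def proj(n,X):
    c=cams.get_calibration(n); p=c["mtx"]@(R.from_euler("xyz",c["attitude"],degrees=True).as_matrix().T@(np.array(X)-c["eye"])); return p[:2]/p[2]
E
python3 - <<'E'
from h import *
s=cv2.imread("pics/scene0.png"); t=cv2.imread("pics/top0.png")
a=cv2.resize(s[140:225,300:385],(400,400),interpolation=cv2.INTER_CUBIC)
b=cv2.resize(t[195:295,220:320],(400,400),interpolation=cv2.INTER_CUBIC)
cv2.imwrite("pics/crop.png",np.hstack([a,b]))
for n,im in (("scene",s),("top",t)):
    hsv=cv2.cvtColor(im,cv2.COLOR_BGR2HSV)
    red=cv2.inRange(hsv,(0,200,120),(6,255,255))|cv2.inRange(hsv,(174,200,120),(180,255,255))
    org=cv2.inRange(hsv,(7,120,120),(18,255,255))
    for k,m in (("red",red),("org",org)):
        N,_,st,c=cv2.connectedComponentsWithStats(m)
        print(n,k,[(st[i].tolist(),c[i].round(1).tolist()) for i in range(1,N) if st[i][4]>3])
    w=cv2.inRange(hsv,(0,0,175),(180,50,255))
    N,l,st,c=cv2.connectedComponentsWithStats(w)
    x,y=(343,205) if n=="scene" else (270,235)
    for i in range(1,N):
        if abs(c[i]-[x,y]).max()<40 and st[i][4]>300:
            cn=cv2.findContours((l==i).astype(np.uint8),0,2)[0][0]
            h=cv2.convexHull(cn); ap=cv2.approxPolyDP(h,6,True)
            print(n,"panel",st[i],ap[:,0].tolist())
E
```

```text
scene red []
scene org [([342, 166, 1, 5, 5], [342.0, 168.0]), ([261, 209, 12, 9, 75], [266.4, 213.6])]
scene panel [ 315  150   59   64 2908] [[369, 150], [372, 212], [315, 212], [316, 152]]
top red [([430, 304, 11, 11, 63], [434.8, 309.4])]
top org [([264, 240, 5, 5, 10], [265.9, 241.9]), ([345, 272, 11, 12, 52], [349.5, 278.5])]
top panel [ 236  203   78   70 2347] [[277, 203], [313, 244], [267, 272], [251, 260], [236, 227]]
```

View pics/crop.png

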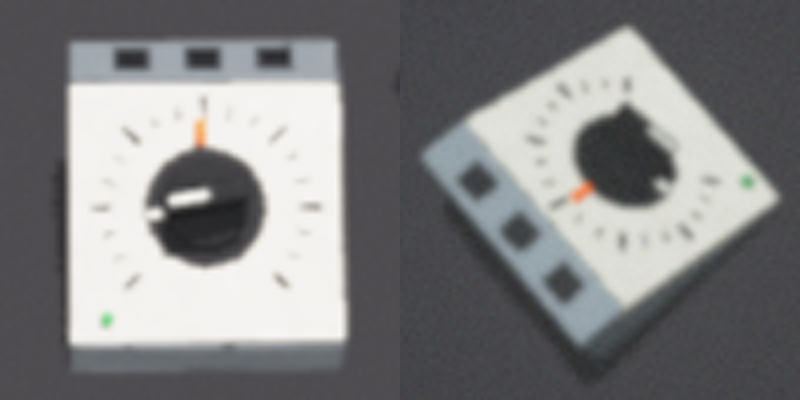

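In the scene crop the pointer tip is at (150,214), pointing left. The orange marker is at (200,132), near the top. The panel corners are clear in both crops, so I can read them off directly.

```bash
cat > con.py <<'E'
from h import *
S=lambda x,y:(300+(x+.5)/4.706-.5,140+(y+.5)/4.706-.5)
T=lambda x,y:(220+(x-400+.5)/4-.5,195+(y+.5)/4-.5)
px={"scene":[S(68,345),S(346,343),S(338,80),S(68,83)],"top":[T(780,200),T(628,25),T(468,122),T(625,308)]} # FL FR BR BL
res=[]
for n in px:
    P=np.array([plane(n,uv,(0,0,z)) for uv,z in zip(px[n],(25,25,111,111))]); 
    d=(P[2]+P[3]-P[0]-P[1])[:2]; e=(P[0]+P[3]-P[1]-P[2])[:2]
    C=P.mean(0); res.append((C,np.degrees(np.arctan2(d[1],d[0])),np.degrees(np.arctan2(-e[0],e[1])),np.linalg.norm(d)/2,np.linalg.norm(e)/2)); 
if __name__=="__main__":
    for r in res: print(r)
C=(res[0][0]+res[1][0])/2; yaw=np.mean([r[i] for r in res for i in (1,2)])
M=R.from_euler("z",yaw,degrees=True).as_matrix(); a=np.radians(35)
u=M@[np.cos(a),0,np.sin(a)]; l=M@[0,1,0]; n_=M@[-np.sin(a),0,np.cos(a)]
def ang(cam,uv,h,base=None):
    q=plane(cam,uv,C+h*n_,n_)-C-h*n_; 
    return np.degrees(np.arctan2(q@l,q@u)),np.hypot(q@l,q@u)   # psi: left(ccw) of uphill
E
python3 - <<'E'
import runpy; runpy.run_path("con.py",run_name="__main__")
from con import *
print("C",C,"yaw",yaw)
print("marker",ang("scene",S(200,132),5),ang("top",T(583,191),5))
print("pointer",ang("scene",S(148,214),6),ang("top",T(661,186),6))
print("stripe",ang("scene",S(190,197),40),ang("top",T(662,138),40))
for n in ("scene","top"):
    im=cv2.imread(f"pics/{n}0.png").astype(int); m=((im[...,2]>130)&(im[...,1]<70)&(im[...,0]<70)).astype(np.uint8)
    N,_,st,c=cv2.connectedComponentsWithStats(m)
    print(n,[(st[i].tolist(),c[i].round(1).tolist()) for i in range(1,N) if st[i][4]>8])
E
```

```text
(array([510.41310907, 194.6193528 ,  68.        ]), np.float64(134.06681239831917), np.float64(134.0812190172741), np.float64(118.4719060916894), np.float64(150.9934999090809))
(array([507.00700196, 194.70897158,  68.        ]), np.float64(134.65039411571323), np.float64(133.78033316157385), np.float64(117.2956131797209), np.float64(149.20167116686986))
C [508.71005551 194.66416219  68.        ] yaw 134.14468967322009
marker (np.float64(1.37714063043309), np.float64(42.99245165335597)) (np.float64(4.113871131381311), np.float64(45.571627434210114))
pointer (np.float64(95.3121467122713), np.float64(30.501459456057948)) (np.float64(90.86340718211667), np.float64(27.58322057734225))
stripe (np.float64(88.90056949471297), np.float64(8.652281259376934)) (np.float64(83.20393173231275), np.float64(10.652621909857972))
scene [([172, 200, 16, 12, 141], [179.8, 205.5]), ([220, 247, 16, 14, 171], [227.7, 253.0])]
top [([434, 223, 12, 11, 99], [439.2, 228.0]), ([428, 303, 14, 13, 134], [434.7, 309.1])]
```

```bash
cat > go.py <<'E'
import sys
from h import *
def go(x,y,z,yaw=None):
    s=env.state(); y0=s["ee_rot"][2]; d=np.array([x,y,z])-s["ee_pos"]; t=np.radians(y0)
    r=0 if yaw is None else -np.radians((yaw-y0+180)%360-180)
    print("row",np.round([(d[0]*np.cos(t)+d[1]*np.sin(t))/1e3,(d[0]*np.sin(t)-d[1]*np.cos(t))/1e3,-d[2]/1e3,r],4).tolist(),"now",s["ee_pos"].round(1),y0.round(1),"q",s["qpos"].round(0),"t",s["time_s"])
if __name__=="__main__": go(*map(float,sys.argv[1:]))
E
python3 - <<'E'
from h import *
p=tri({"scene":(227.7,253),"top":(439.2,228)}); print(p, plane("scene",(227.7,253),(0,0,158)),plane("top",(439.2,228),(0,0,158)))
E
python3 go.py 522 181 250
```

```text
[ 527.02195429 -186.3418928   155.88942168] [ 528.59987304 -187.0213949   158.        ] [ 526.52056966 -185.99515999  158.        ]
row [0.5525, -0.5701, -0.0368, 0.0] now [ 192.6 -541.3  213.2] 19.6 q [-72.  18.  90.  -0.  72.  -1.] t 0.1
```

apply_moves(
  deltas=[
    [0.03,-0.03,-0.04,-0.14,-0.16],
    [0.55,-0.57,-0.04,-0.74,-0.16],
    [0.55,-0.57,-0.04,-0.74,-0.16],
    [0.55,-0.57,-0.04,-0.74,-0.16],
    [0.55,-0.57,-0.04,-0.74,-0.16],
  ],
  grip_force=5,
)

```text
time_s: 0.6
ee_pos: [291.0, -324.7, 249.5]
ee_rot: [-180.0, -0.0, 62.3]
force: [0.8, -0.5, 0.2]
gripper_width: 54.0
gripper_force: 0.0
```

```bash
python3 go.py 522 181 250
```

```text
row [0.5551, -0.0307, -0.0005, 0.0] now [ 291.  -324.7  249.5] 62.3 q [-50.   4. 103.   0.  73. -22.] t 0.6
```

apply_moves(
  deltas=[
    [0.555,-0.031,0,-0.74,-0.16],
    [0.555,-0.031,0,-0.74,-0.16],
    [0.555,-0.031,0,-0.74,-0.16],
    [0.555,-0.031,0,-0.74,-0.16],
    [0.555,-0.031,0,-0.74,-0.16],
  ],
)

```text
time_s: 1.1
ee_pos: [395.9, -97.8, 249.7]
ee_rot: [180.0, 0.0, 104.7]
force: [1.2, -0.1, -0.3]
gripper_width: 38.2
gripper_force: 0.0
```

```bash
python3 go.py 522 181 200
```

```text
row [0.2376, 0.1928, 0.0497, 0.0] now [395.9 -97.8 249.7] 104.7 q [-15.   2. 105.  -0.  73. -30.] t 1.1
```

apply_moves(
  deltas=[
    [0.238,0.193,0.05,-0.74,-0.16],
    [0.238,0.193,0.05,-0.74,-0.16],
    [0.238,0.193,0.05,-0.74,-0.16],
    [0.238,0.193,0.05,-0.74,-0.16],
    [0.238,0.193,0.05,-0.74,-0.16],
  ],
)

```text
time_s: 1.6
ee_pos: [498.9, 126.5, 208.9]
ee_rot: [-180.0, -0.0, 147.2]
force: [0.2, -1.5, 0.3]
gripper_width: 38.7
gripper_force: 0.0
```

```bash
python3 go.py 522 181 150 -170
```

```text
row [0.0101, 0.0583, 0.0589, -0.7478] now [498.9 126.5 208.9] 147.2 q [ 13.  13.  98.  -0.  69. -44.] t 1.6
```

apply_moves(
  deltas=[
    [0.01,0.058,0.059,-0.75,-0.16],
    [0.01,0.058,0.059,-0.75,-0.16],
    [0.01,0.058,0.059,-0.75,-0.16],
    [0.01,0.058,0.059,-0.75,-0.16],
    [0.01,0.058,0.059,-0.75,-0.16],
  ],
)

```text
time_s: 2.1
ee_pos: [521.6, 178.7, 149.5]
ee_rot: [-180.0, -0.1, -169.8]
force: [-0.0, 0.4, -0.1]
gripper_width: 38.0
gripper_force: 0.0
```

```bash
python3 go.py 522 181 125 -133
```

```text
row [-0.0007, 0.0022, 0.0245, -0.6431] now [521.6 178.7 149.5] -169.8 q [ 18.  19.  98.  -0.  63. -82.] t 2.1
```

apply_moves(
  deltas=[
    [0,0.002,0.025,-0.643,-0.16],
    [0,0.002,0.025,-0.643,-0.16],
    [0,0.002,0.025,-0.643,-0.16],
    [0,0.002,0.025,-0.643,-0.16],
    [0,0.002,0.025,-0.643,-0.16],
  ],
)

```text
time_s: 2.6
ee_pos: [521.4, 180.3, 125.0]
ee_rot: [180.0, -0.1, -133.2]
force: [0.6, 0.2, -0.4]
gripper_width: 38.5
gripper_force: 0.0
```

```bash
python3 go.py 522 181 86 -133; python3 - <<'E'
from h import *
s=cams.grab_frame("scene"); t=cams.grab_frame("top")
a=cv2.resize(s[120:220,290:390],(400,400),interpolation=cv2.INTER_CUBIC)
b=cv2.resize(t[185:285,220:320],(400,400),interpolation=cv2.INTER_CUBIC)
cv2.imwrite("pics/c2.png",np.hstack([a,b]))
E
```

```text
row [-0.0009, 0.0, 0.039, -0.0036] now [521.4 180.3 125. ] -133.2 q [  18.   20.  100.   -0.   59. -119.] t 2.6
```

View pics/c2.png

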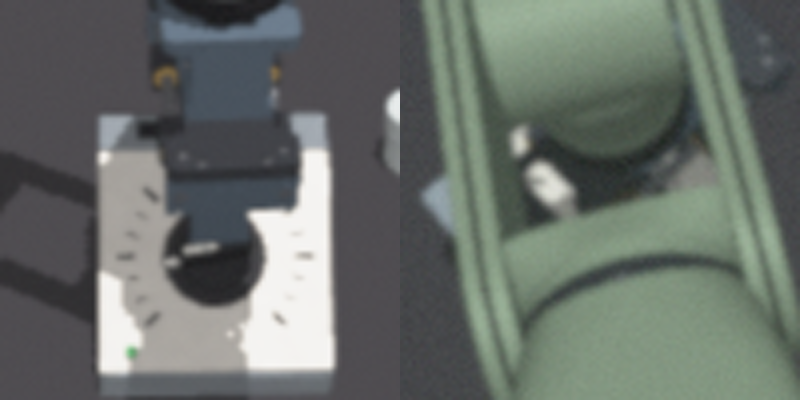

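The scene crop shows the fingers above the knob. The front finger spans columns 190–248 and the knob is centred near column 213, with its pointer still to the left at (172,263). I'll descend in two steps.

apply_moves(
  deltas=[
    [0,0,0.02,0,-0.16],
    [0,0,0.03,0,-0.16],
    [0,0,0.035,0,-0.16],
    [0,0,0.038,0,-0.16],
    [0,0,0.038,0,-0.16],
  ],
)

```text
time_s: 3.2
ee_pos: [521.7, 180.4, 87.3]
ee_rot: [180.0, -0.0, -133.4]
force: [-0.6, -0.8, 0.0]
gripper_width: 38.2
gripper_force: 0.0
```

No contact. Closing gently.

apply_moves(
  deltas=[
    [0,0,0,0,-0.5],
    [0,0,0,0,-0.6],
    [0,0,0,0,-0.7],
    [0,0,0,0,-0.7],
    [0,0,0,0,-0.7],
  ],
  grip_force=5,
)

```text
time_s: 3.7
ee_pos: [519.7, 182.9, 87.8]
ee_rot: [179.7, 0.0, -133.5]
force: [-6.1, 7.7, 2.1]
gripper_width: 22.0
gripper_force: 4.5
```

apply_moves(
  deltas=[
    [0,0.003,0,0,-0.7],
    [0,0.005,0,0,-0.7],
    [0,0.005,0,0.1,-0.7],
    [0,0.005,0,0.2,-0.7],
    [0,0.005,0,0.3,-0.7],
  ],
)

```text
time_s: 4.2
ee_pos: [519.5, 183.7, 88.8]
ee_rot: [-179.9, 0.2, -150.8]
force: [1.4, -0.8, 5.4]
gripper_width: 20.7
gripper_force: 5.2
```

apply_moves(
  deltas=[
    [0,0,0,0.1,-0.8],
    [0,0,0,0.2,-0.8],
    [0,0,0,0.3,-0.8],
    [0,0,0,0.4,-0.8],
    [0,0,0,0.5,-0.8],
  ],
)

```text
time_s: 4.7
ee_pos: [520.3, 183.2, 89.3]
ee_rot: [-180.0, 0.3, -179.4]
force: [1.5, -2.0, 5.8]
gripper_width: 19.7
gripper_force: 5.4
```

apply_moves(
  deltas=[
    [0,0,0,0.1,-0.8],
    [0,0,0,0.2,-0.8],
    [0,0,0,0.3,-0.8],
    [0,0,0,0.4,-0.8],
    [0,0,0,0.4,-0.8],
  ],
)

```text
time_s: 5.2
ee_pos: [519.6, 183.9, 88.9]
ee_rot: [179.9, 0.2, 157.8]
force: [0.2, -0.3, 5.9]
gripper_width: 16.5
gripper_force: 5.2
```

apply_moves(
  deltas=[
    [0,0,0,0.1,-0.85],
    [0,0,0,0.2,-0.85],
    [0,0,0,0.3,-0.85],
    [0,0,0,0.37,-0.85],
    [0,0,0,0.37,-0.85],
  ],
)

```text
time_s: 5.7
ee_pos: [519.8, 184.8, 87.9]
ee_rot: [179.8, 0.1, 136.7]
force: [3.1, 3.6, -0.9]
gripper_width: 12.4
gripper_force: 5.0
```

apply_moves(
  deltas=[
    [0,0,0,0,-0.85],
    [0,0,0,0,-0.85],
    [0,0,0,0,-0.85],
  ],
)

```text
time_s: 6.0
ee_pos: [519.8, 184.8, 87.9]
ee_rot: [179.8, 0.1, 136.8]
force: [3.3, 3.5, -0.9]
gripper_width: 12.5
gripper_force: 5.0
```

```bash
python3 - <<'E'
from h import *
s=cams.grab_frame("scene")
cv2.imwrite("pics/c3.png",cv2.resize(s[140:225,300:385],(600,600),interpolation=cv2.INTER_CUBIC))
E
```

```text
(no output)
```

View pics/c3.png

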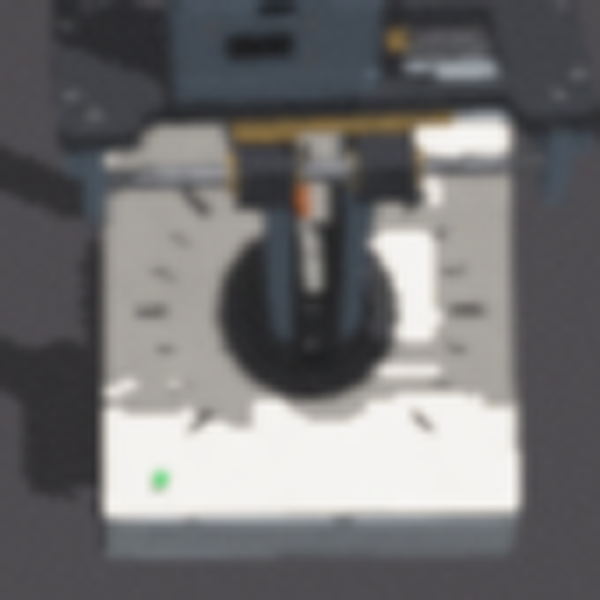

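The bar is gripped flush, with the pointer up at the marker (orange at (303,200), white stripe at (312,240)). I'll relieve the side load, release, lift and look.

apply_moves(
  deltas=[
    [0,0.002,0,0,-0.85],
    [0,0.002,0,0,-0.5],
    [0,0.002,0,0,-0.3],
    [0,0.002,0,0,-0.3],
    [0,0.002,0,0,-0.3],
  ],
)

```text
time_s: 6.55
ee_pos: [519.1, 185.1, 87.2]
ee_rot: [-179.9, -0.0, 136.7]
force: [-0.4, -0.8, 0.1]
gripper_width: 31.9
gripper_force: 0.0
```

apply_moves(
  deltas=[
    [0,0,-0.02,0,-0.3],
    [0,0,-0.06,0,-0.3],
    [0,0,-0.11,0,-0.3],
    [0,0,-0.16,0,-0.3],
    [0,0,-0.16,0,-0.3],
  ],
)

```text
time_s: 7.05
ee_pos: [522.9, 186.4, 255.0]
ee_rot: [179.3, 0.4, 136.6]
force: [-0.4, 0.0, 0.8]
gripper_width: 31.5
gripper_force: 0.0
```

```bash
python3 go.py 528 -100 250
```

```text
row [-0.2003, -0.2048, 0.005, 0.0] now [522.9 186.4 255. ] 136.6 q [ 18.  15.  89.  -0.  76. -28.] t 7.05
```

apply_moves(
  deltas=[
    [-0.2,-0.205,0,0,-1],
    [-0.2,-0.205,0,0,-1],
    [-0.2,-0.205,0,0,-1],
    [-0.2,-0.205,0,0,-1],
    [-0.2,-0.205,0,0,-1],
  ],
)

```text
time_s: 7.55
ee_pos: [522.7, -66.4, 246.7]
ee_rot: [-180.0, -0.1, 136.7]
force: [0.8, 0.2, -0.2]
gripper_width: 0.7
gripper_force: 0.0
```

```bash
python3 go.py 528 -186.5 200; python3 - <<'E'
from h import *
s=cams.grab_frame("scene"); t=cams.grab_frame("top")
cv2.imwrite("pics/s4.png",s); cv2.imwrite("pics/t4.png",t)
a=cv2.resize(s[140:225,300:385],(400,400),interpolation=cv2.INTER_CUBIC)
b=cv2.resize(t[195:295,220:320],(400,400),interpolation=cv2.INTER_CUBIC)
cv2.imwrite("pics/c4.png",np.hstack([a,b]))
E
```

```text
row [-0.0862, -0.0837, 0.0467, 0.0] now [522.7 -66.4 246.7] 136.7 q [ -8.  13.  93.  -0.  75. -55.] t 7.55
```

View pics/c4.png

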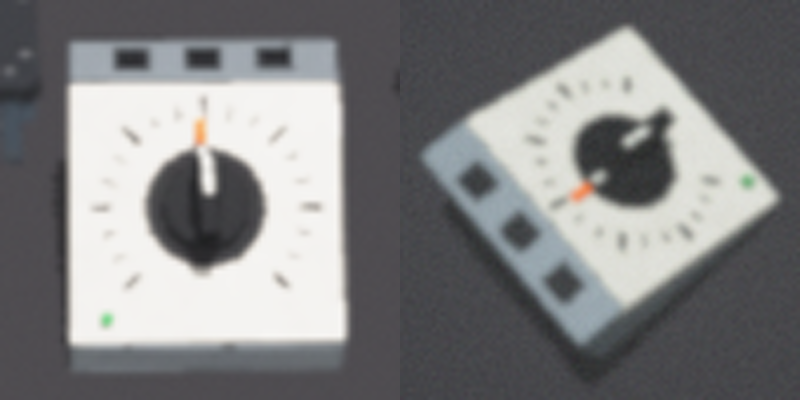

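The pointer and marker look aligned: the scene crop has the marker at (200,132) and the stripe's upper end near (203,153). The top crop has the pointer at (598,178) and the marker at (583,191). I'll check the angle in numbers.

```bash
python3 - <<'E'
from con import *
for cam in ("scene","top"):
    im=cv2.imread("pics/%s4.png"%cam[0]); big=cv2.resize(im[140:225,300:385] if cam=="scene" else im[195:295,220:320],(400,400),interpolation=cv2.INTER_CUBIC)
    hsv=cv2.cvtColor(big,cv2.COLOR_BGR2HSV); f=S if cam=="scene" else (lambda x,y:T(x+400,y))
    o=cv2.inRange(hsv,(4,110,110),(20,255,255)); ys,xs=np.nonzero(o)
    print(cam,"marker",xs.mean(),ys.mean(),ang(cam,f(xs.mean(),ys.mean()),4))
    # white inside the skirt disc
    m=cv2.inRange(hsv,(0,0,130),(180,70,255))
    yy,xx=np.mgrid[:400,:400]; c=proj(cam,C+6*n_)
    c=((c[0]-300+.5)*4.706,(c[1]-140+.5)*4.706) if cam=="scene" else ((c[0]-220+.5)*4,(c[1]-195+.5)*4)
    print("centre",c); N,l_,st,cc=cv2.connectedComponentsWithStats(m)
    for i in range(1,N):
        if st[i][4]<1500 and np.hypot(*(cc[i]-c))<75: print("white",st[i],cc[i],"h6",ang(cam,f(*cc[i]),6),"h40",ang(cam,f(*cc[i]),40))
    # dark knob blob
    d=cv2.inRange(hsv,(0,0,0),(180,255,90)); N,l_,st,cc=cv2.connectedComponentsWithStats(d)
E
```

```text
scene marker 199.8235294117647 132.52941176470588 (np.float64(1.4521998806707976), np.float64(42.909241729058635))
centre (np.float64(203.75867875252456), np.float64(208.87535583543095))
top marker 183.05747126436782 190.5632183908046 (np.float64(3.633209922385466), np.float64(44.58982169886253))
centre (np.float64(232.06551648922596), np.float64(153.46854875293923))
```

```bash
python3 - <<'E'
from con import *
print("top pointer",ang("top",T(598,178),6), "marker",ang("top",T(583,190.5),5))
def direc(cam,p,q,h):
    a=plane(cam,p,C+h*n_,n_); b=plane(cam,q,C+h*n_,n_); d=b-a; return np.degrees(np.arctan2(d@l,d@u)),np.linalg.norm(d)
print("top stripe",ang("top",T(637,136),40),direc("top",T(648,128),T(626,145),40))
print("scene stripe",ang("scene",S(207,172),40),direc("scene",S(210,192),S(204,152),40))
print("scene bar tail->stripe",direc("scene",S(203,262),S(204,152),40))
print("top pointer->marker dir",direc("top",T(598,178),T(583,190.5),5.5))
im=cv2.imread("pics/s4.png"); t=cv2.imread("pics/t4.png")
a=cv2.resize(im[160:203,321:364],(600,600),interpolation=cv2.INTER_CUBIC)[:, 100:500]
b=cv2.resize(t[215:255,255:295],(400,600),interpolation=cv2.INTER_CUBIC)
cv2.imwrite("pics/c5.png",np.hstack([a,b]))
E
```

```text
top pointer (np.float64(3.2434860341517875), np.float64(31.617046618173397)) marker (np.float64(3.8090403276369704), np.float64(45.31626803271267))
top stripe (np.float64(4.727681794734228), np.float64(14.597558984741537)) (np.float64(4.242715978383953), np.float64(20.952924938777695))
scene stripe (np.float64(-2.788372066740559), np.float64(13.682604312445346)) (np.float64(7.423537767165439), np.float64(21.998475702103004))
scene bar tail->stripe (np.float64(-1.4726296249455129), np.float64(59.660202470639774))
top pointer->marker dir (np.float64(5.79745261723474), np.float64(14.445517919181409))
```

View pics/c5.png

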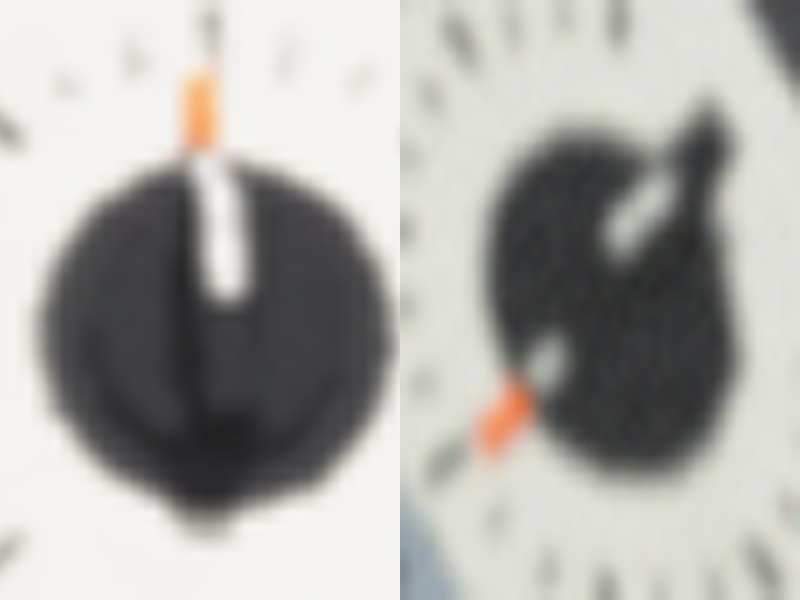

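The pointer and marker are collinear in both views: in the top half the white pointer is at (548,360) and the orange marker at (505,415). On to the press.

apply_moves(
  deltas=[
    [-0.086,-0.084,0.02,0,-1],
    [-0.086,-0.084,0.047,0,-1],
    [-0.086,-0.084,0.047,0,-1],
    [-0.086,-0.084,0.047,0,-1],
    [-0.086,-0.084,0.047,0,-1],
  ],
)

```text
time_s: 8.15
ee_pos: [528.1, -184.1, 199.7]
ee_rot: [-180.0, -0.1, 136.6]
force: [0.6, -0.3, 0.0]
gripper_width: 0.3
gripper_force: 0.0
```

```bash
python3 go.py 527.5 -186.5 168; python3 - <<'E'
from h import *
s=cams.grab_frame("scene"); cv2.imwrite("pics/c6.png",cv2.resize(s[200:330,170:300],(520,520),interpolation=cv2.INTER_CUBIC))
E
```

```text
row [-0.0013, -0.0022, 0.0317, 0.0] now [ 528.1 -184.1  199.7] 136.6 q [-20.  17.  93.   0.  70. -67.] t 8.15
```

View pics/c6.png

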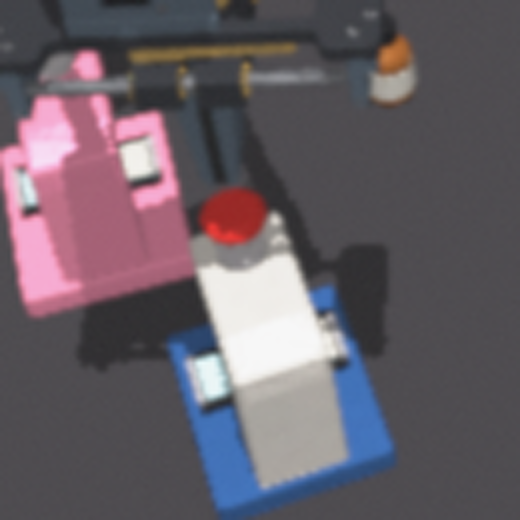

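The closed fingers hang directly above the blue press's red head at (233,215), and the gripper body is well clear of the pink one. Descending.

apply_moves(
  deltas=[
    [0,-0.002,0.015,0,-1],
    [0,-0.002,0.027,0,-1],
    [0,-0.002,0.033,0,-1],
    [0,-0.002,0.038,0,-1],
    [0,-0.002,0.042,0,-1],
  ],
)

```text
time_s: 8.7
ee_pos: [527.1, -185.3, 158.8]
ee_rot: [180.0, -0.0, 136.7]
force: [-1.9, 2.6, 5.1]
gripper_width: 0.4
gripper_force: 2.3
```

apply_moves(
  deltas=[
    [0,0,0.004,0,-1],
    [0,0,0.008,0,-1],
    [0,0,0.01,0,-1],
    [0,0,0.01,0,-1],
    [0,0,0.01,0,-1],
  ],
)

```text
time_s: 9.2
ee_pos: [527.1, -185.4, 149.9]
ee_rot: [179.9, -0.0, 136.6]
force: [-2.7, 3.7, 9.0]
gripper_width: 0.5
gripper_force: 4.4
```

apply_moves(
  deltas=[
    [0,0,0.002,0,-1],
    [0,0,0.004,0,-1],
    [0,0,0.004,0,-1],
    [0,0,0.004,0,-1],
    [0,0,0.004,0,-1],
  ],
)

```text
time_s: 9.7
ee_pos: [527.2, -185.4, 149.1]
ee_rot: [179.9, 0.1, 136.6]
force: [-7.5, 5.2, 24.2]
gripper_width: 0.4
gripper_force: 12.3
```

At the stop: the force has risen to 24 N with z at 149. Holding a moment, then lifting.

apply_moves(
  deltas=[
    [0,0,0,0,-1],
    [0,0,0,0,-1],
    [0,0,0,0,-1],
  ],
)

```text
time_s: 10.0
ee_pos: [527.2, -185.4, 149.1]
ee_rot: [179.9, 0.1, 136.6]
force: [-7.7, 5.7, 24.0]
gripper_width: 0.7
gripper_force: 12.3
```

apply_moves(
  deltas=[
    [0,0,-0.01,0,-1],
    [0,0,-0.03,0,-1],
    [0,0,-0.07,0,-1],
    [0,0,-0.1,0,-1],
    [0,0,-0.1,0,-1],
  ],
)

```text
time_s: 10.5
ee_pos: [529.6, -187.4, 249.4]
ee_rot: [179.8, 0.6, 136.6]
force: [0.5, -0.0, 0.1]
gripper_width: 0.5
gripper_force: 0.0
```

apply_moves(
  deltas=[
    [0.08,0.02,0,0,-1],
    [0.08,0.02,0,0,-1],
    [0.08,0.02,0,0,-1],
    [0.08,0.02,0,0,-1],
    [0.08,0.02,0,0,-1],
  ],
)

```text
time_s: 11.0
ee_pos: [483.2, -117.4, 244.2]
ee_rot: [-180.0, 0.0, 136.6]
force: [0.5, 0.6, -0.0]
gripper_width: 0.0
gripper_force: 0.0
```

```bash
python3 - <<'E'
from h import *
s=cams.grab_frame("scene"); cv2.imwrite("pics/s7.png",s)
a=cv2.imread("pics/s4.png"); print("console diff",cv2.absdiff(s,a)[140:225,310:385].max())
im=s.astype(int); m=((im[...,2]>130)&(im[...,1]<70)&(im[...,0]<70)).astype(np.uint8)
N,_,st,c=cv2.connectedComponentsWithStats(m); print([(st[i].tolist(),c[i].round(1).tolist()) for i in range(1,N) if st[i][4]>8])
E
```

```text
console diff 4
[([172, 200, 16, 12, 141], [179.9, 205.5]), ([220, 247, 17, 14, 175], [227.7, 253.0])]
```

The plunger is back at rest (same pixel as at the start) and the knob hasn't moved.

```bash
python3 -c "
from workcell import env
print(env.job_done())"
```

```text
the job is handed in; nothing more can be done
None
```

The knob is set at the orange marker, the plunger was pressed to its stop and has sprung back up, and the job is handed in at about 11 s; the hand-in returned no verdict.

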